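Find the release notch on the incubator's front edge and press the catch

ROBOT

A 6-joint arm with a two-finger parallel gripper is mounted at the origin on the work surface. World frame = base frame: x ahead of the robot, y to its left, z up, the work surface at z = 0. Lengths are in m, angles in degrees, forces in N, time in s.
With the tool pointing down it reaches from about 0.3 to 0.75 m from the base axis. Payload 8.5 kg.
Tool frame: the origin (TCP) lies on the centre line of the jaws, within the pads' length; the fingertips stand 19 mm ahead of it and the grasp point (between the pads) is the TCP; z points along the fingers, x is the direction in which the jaws open and shut, and the axes are right-handed (so a half turn about z gives the same grasp; the last joint's range is limited). The gripper opens to 85 mm and grips with 20 to 120 N. Pads are 22 mm wide; open, the fingers measure 114 mm over their backs; the gripper's body (76 mm by 85 mm) begins 54 mm behind the grasp point. The pads swing forward as they close: fully open they stand 13 mm farther back than shut.
Start: joints at [53.497, 21.807, 74.336, -0, 83.858, -12.336], TCP at [0.225, 0.502, 0.25] pointing down, gripper open.
Joint ranges: [-178.18, 178.18], [-50.72, 133.34], [12.68, 142.11], [-81.47, 261.47], [9.98, 163.14], [-165.26, 165.26]. Speed limits (degrees/s): [136.94, 136.94, 180, 180, 180, 180].

INTERFACE

Orientations are given as a 3x3 rotation matrix whose columns are the frame's x, y, z axes.
In Python, from rig import env, cams, order gives the robot as it stands.
- The arm moves only by the tool step_arm, never from a script. Its argument "steps" is a list of rows, each an object with "xyz": the shift along the tool's x, y, z normalised to -1 to 1, where 1 is 0.04 m, a list of three; "turn": the turn, a rotation vector about the tool's x, y, z normalised to -1 to 1, where 1 is 0.08 rad, a list of three; "gripper": the gripper command: -1 is shut, 1 is fully open, values between are in proportion. A call has 1 to 20 rows; each row shifts and turns the commanded pose from where the row before left it, along the tool's axes as they then stand; what a row does not reach is not made up. A row lasts 1/12 s, in which the tool goes at most 41.7 mm and 7.16 degrees, less where a joint would pass 70% of its speed; a pose out of reach is approached as far as the arm can. A call with a number of a shift or a turn outside -1 to 1 is refused whole. A call with a gripper value outside its range is refused whole. The fingers move at their own pace and stop on an object; "squeeze" is the grip in N (left out, the last holds). Time passes only in rows, so rows that do not move let the fingers close. It gives the time, the measured TCP pose, the force and the opening at its end, in the units of the state.
- env.observe(): the state, without advancing time (a new reading comes with each control period).
- cams.get_image(name): name is "scene" or "top"; returns (picture, depth): 400x640x3 uint8, red, green, blue; 400x640 float32, m along the optical axis (not along the pixel's ray), 0 where there is no reading.
- cams.camera_info(name): a dict with "fx", "fy", "cx", "cy" (pixels), "k1" (the pictures are not rectified: a ray, as slopes to the right and down, at radius r is drawn at 1 + k1 r^2 times it, then the intrinsics apply), "extrinsics" (4x4, takes a point from camera to world coordinates). Camera axes: x right, y down, z forward; pixel columns grow to the right and rows downward; lengths in m; the calibration is good to about 2 mm. A picture is of the moment at which its call begins. camera_info takes no time and is no camera call.
- order.close_job(): hands the job in, once; it reports no verdict.
The state is a dict: "time_s": time; "q": joint angles; "qvel": joint speeds; "joint_efforts": joint torques, N m; "position": TCP position; "tool_rot": TCP orientation; "ft_force": force on the tool from outside, world axes, zero at the start; "wrist_torque": the same for the moment, N m; "grip_width": finger opening in m.
Only numpy, scipy, OpenCV 4.12 (cv2) and the standard library are available. Lean on these libraries where they do the work, as an engineer would, in place of code of your own. Each camera call takes 0.05 s, during which the arm holds its last target. There are 200 camera calls.

TASK

Open the plate incubator on the bench: start with a fingertip on the left-hand end of the grey strip along its front edge (left as seen from the robot), run it gently to the right along the top of the strip until it drops into the notch, then press the catch inside the notch fully down so that the lid pops ajar, and take the hand away. Do not touch the lid or pick anything up, and leave everything else where it stands.

Things in the scene. Friction and masses are not known exactly. Their poses are not given: they have to be found in the camera images.
- incubator: White plate incubator, fixed, 280 mm deep (x) by 380 mm wide (y), flat top deck 80 mm above its underside. Origin: centre of the underside; z up, -x its front (towards the robot), +y its left-hand side as seen from the robot. A flat grey strip forms its front top edge over the whole width.
- strip (a point): Middle of the grey strip's top face, 80 mm above the incubator's underside; axes as the incubator. The strip is 34 mm deep (x), 380 mm long (y), flush with the deck behind it. Somewhere in it, centred between y = -55 and +55 mm, is the notch: 44 mm long, open at the front, closed by the deck at the back. No reading gives its place: feel (or look) for it.
- edge_outer: The outermost left part of the grey front strip (origin = the incubator's origin, same axes): y = +134 to +190 mm, x = -140 to -106 mm, top at z = 80 mm. The sweep starts here.
- edge_inner: The next part of the strip, level with the first (origin = the incubator's origin, same axes): y = +78 to +134 mm. The sweep passes over it. Right of it follows the part that holds the notch.
- catch (a joint): Travel in m of the grey release catch, a flat key 41 mm (y) by 30 mm (x) that fills the notch; 0 = up, its top 7 mm below the top of the strip; 0.009 = fully down, against its stop, 16 mm below. It resists with about 4 to 6 N, has no return spring and stays where it is left.
- lid: White flat lid, 170 by 226 by 14 mm, hinged at its rear; its origin lies on the hinge line. It covers x = -45 to +125, y = -113 to +113 mm of the deck, top 16 mm above it. Linked to the catch: as the catch goes down, the lid's front edge swings up, to 0.18 rad (about 30 mm) when the catch is fully down. Not to be touched.
- vial: Amber vial with a white cap, 24 mm diameter, 47 mm tall, standing on the deck's right-hand side; origin at the centre of the foot. Bystander.
- marker: Marker pen, 102 by 13 mm, lying on the deck's left-hand side; origin at the centre of its underside. Bystander.
- tip_box: Pale blue pipette-tip box, 87 by 122 by 67 mm, left of the incubator; origin centre of underside. Bystander.
- tube_rack: Tube rack, 82 by 162 by 53 mm, right of the incubator; origin centre of underside. Bystander.
- pipette: Pipette, 240 mm long, 27 mm thick, lying in front to the left; origin about mid-length on its underside. Bystander.
- bottle: White bottle, 64 mm diameter, 150 mm tall, beyond the tip box; origin centre of underside. Bystander.
- cryo_box: Pale blue box, 90 by 90 by 50 mm, in front to the right; origin centre of underside. Bystander.

How it is judged:
By the outcome, as a careful person would: the job done as asked, in the order asked, and still so for the second after the job is handed in, with the robot touching nothing.
It also fails if it takes over 58 s, if anything falls off the work surface, if the arm or the gripper's body presses on something with over 40 N, if the wrist force passes 120 N, or if a joint passes its speed limit or range.

## Working session

There is one attempt and no reset: what is moved stays moved. The work goes in short steps, Python scripts to look and compute and a tool call to move; the robot and the scene stay as the last step left them, time stands still between calls to the robot, and variables do not carry over. Pictures are saved under pics/ and viewed, about 8 in all and at most 12, crops included, and the job is handed in when it is done.

Besides the shell and the picture viewer there is one more tool, called by a JSON object that holds its "api" and its "payload". step_arm: Moves the arm, as the interface text tells. Scaled input: -1 to 1 covers 0.04 m each way for a shift and 0.08 rad each way for a turn. Its arguments: {"type":"object","properties":{"steps":{"type":"array"},"squeeze":{"type":"number"}},"required":["steps"]}

```bash
mkdir -p pics
cat > h.py <<'E'
import numpy as np, cv2
from rig import env, cams, order
def world(name, depth):
    i=cams.camera_info(name); K=np.array([[i['fx'],0,i['cx']],[0,i['fy'],i['cy']],[0,0,1.]])
    h,w=depth.shape; u,v=np.meshgrid(np.arange(w,dtype=float),np.arange(h,dtype=float))
    p=cv2.undistortPoints(np.stack([u.ravel(),v.ravel()],1)[:,None],K,np.array([i['k1'],0,0,0.,0])).reshape(h,w,2)
    P=np.dstack([p*depth[...,None],depth]); E=np.array(i['extrinsics'])
    return P@E[:3,:3].T+E[:3,3]
E
python3 - <<'E'
from h import *
s=env.observe(); print(s)
for n in('scene','top'):
    im,d=cams.get_image(n); cv2.imwrite(f'pics/{n}0.png',im[...,::-1]); np.save(n+'W.npy',world(n,d)); np.save(n+'D.npy',d); np.save(n+'I.npy',im)
    print(n,np.round(cams.camera_info(n)['extrinsics'],3).tolist())
E
```

```text
{'time_s': 0.0, 'q': array([ 5.34977976e+01,  2.18400811e+01,  7.43845386e+01,  4.98208534e-04,
        8.38584127e+01, -1.23364041e+01]), 'qvel': array([ 0.05734765, -0.05603673,  0.06700575, -0.07407852,  0.12064344,
       -0.07737763]), 'joint_efforts': array([ 2.12426812e-04, -4.48466849e+01, -2.31274045e+01, -2.10073672e-04,
        4.85901983e-03, -1.90308629e-05]), 'position': array([0.22500138, 0.5015785 , 0.24972155]), 'tool_rot': array([[ 4.09378728e-01,  9.12364128e-01, -8.69005034e-04],
       [ 9.12363446e-01, -4.09379526e-01, -1.15976471e-03],
       [-1.41388059e-03, -3.18065425e-04, -9.99998950e-01]]), 'ft_force': array([-0.16892777, -0.25941195, -0.02777061]), 'wrist_torque': array([0.04631507, 0.02234379, 0.03184117]), 'grip_width': 0.08551063939569946}
scene [[-0.775, 0.324, -0.542, 1.067], [0.632, 0.397, -0.666, 0.68], [-0.001, -0.859, -0.512, 0.608], [0.0, 0.0, 0.0, 1.0]]
top [[-0.025, -0.998, 0.065, 0.43], [-1.0, 0.024, -0.012, 0.018], [0.01, -0.066, -0.998, 1.512], [0.0, 0.0, 0.0, 1.0]]
```

View pics/top0.png

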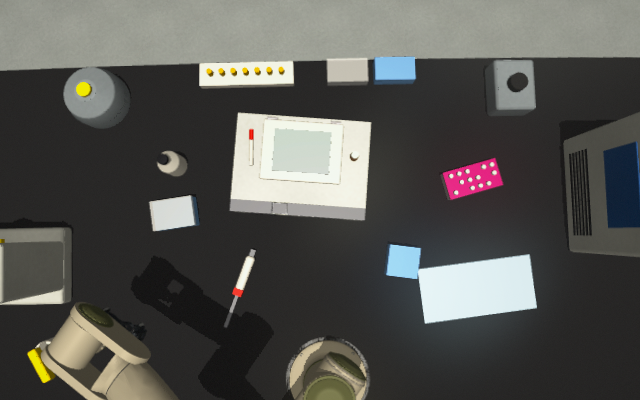

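View pics/scene0.png

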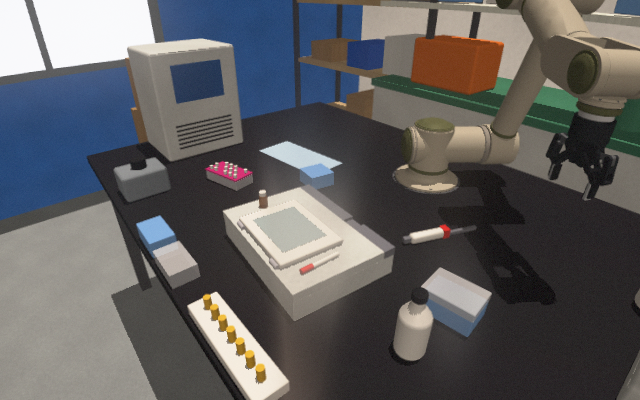

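The top view shows the incubator at pixels (231–371, 113–219), with its grey strip along the bottom edge and the apparent notch near (280, 208). The pipette lies in front-left at (240, 285) and the arm is clear, lower left. The scene view agrees. Next I'll fit the incubator's pose.

Run:
```python
from h import *
W=np.load('topW.npy'); I=np.load('topI.npy'); D=np.load('topD.npy')
sub=np.zeros(D.shape,bool); sub[105:225,222:380]=1
m=sub&(D>0)&(W[...,2]>.06)
z=W[m][:,2]; print('z hist',np.histogram(z,bins=np.arange(.06,.14,.005)))
m8=sub&(D>0)&(abs(W[...,2]-.08)<.012)
n,l,st,c=cv2.connectedComponentsWithStats((sub&(D>0)&(W[...,2]>.066)).astype(np.uint8)); k=1+np.argmax(st[1:,4])
P=W[l==k]; r=cv2.minAreaRect((P[:,:2]*1000).astype(np.float32)); print(r, cv2.boxPoints(r))
print('deckz',np.median(W[m8][:,2]))
# incubator frame from rect: forward axis closest to +x
c0=np.array(r[0])/1000; a=np.deg2rad(r[2]); a=(a+np.pi/4)%(np.pi/2)-np.pi/4; print('yaw',np.rad2deg(a))
R=np.array([[np.cos(a),-np.sin(a)],[np.sin(a),np.cos(a)]])
L=(W[...,:2]-c0)@R
# local height and brightness along strip
s=sub&(abs(L[...,0]+.123)<.010)
for y0 in np.arange(-.19,.19,.01):
    q=s&(abs(L[...,1]-y0-.005)<.005); 
    if q.any(): print(round(y0+.005,3),np.round(np.median(W[q][:,2]),4),I[q].mean().round(0),q.sum())
big=cv2.resize(I[195:225,220:380,::-1],None,fx=5,fy=5,interpolation=cv2.INTER_CUBIC)
S=np.load('sceneI.npy'); b2=cv2.resize(S[170:270,290:410,::-1],(800,430),interpolation=cv2.INTER_CUBIC)[:,:800]
cv2.imwrite('pics/crop.png',np.vstack([big,b2]))
# pipette etc height field near front-left
q=(D>0)&(W[...,2]>.012)&(W[...,0]>.15)&(W[...,0]<.45)&(abs(W[...,1])<.3)&(np.indices(D.shape)[0]>235)
print('front things', [(np.round(W[lab==i].min(0),3),np.round(W[lab==i].max(0),3)) for nn,lab,ss,_ in [cv2.connectedComponentsWithStats(q.astype(np.uint8))] for i in range(1,nn) if ss[i,4]>30])
```

```text
z hist (array([  18,   40,  429, 3384, 3765,  653, 1484, 2726,  672,   21,   11,
          2,    8,   26,   10,    0]), array([0.06 , 0.065, 0.07 , 0.075, 0.08 , 0.085, 0.09 , 0.095, 0.1  ,
       0.105, 0.11 , 0.115, 0.12 , 0.125, 0.13 , 0.135, 0.14 ]))
((618.5851440429688, 62.0538330078125), (381.52783203125, 281.44158935546875), 84.55815124511719) [[ 460.4074   -114.504974]
 [ 740.5805   -141.19562 ]
 [ 776.7629    238.61264 ]
 [ 496.58978   265.30328 ]]
deckz 0.08041039344284506
yaw -5.44184875488282
-0.185 0.0815 155.0 25
-0.175 0.08 163.0 28
-0.165 0.0805 164.0 21
-0.155 0.0809 164.0 28
-0.145 0.0802 164.0 24
-0.135 0.0797 164.0 26
-0.125 0.0801 164.0 25
-0.115 0.0796 165.0 24
-0.105 0.0796 165.0 28
-0.095 0.0802 164.0 24
-0.085 0.0795 165.0 27
-0.075 0.08 165.0 22
-0.065 0.0804 164.0 29
-0.055 0.0818 164.0 21
-0.045 0.0798 164.0 27
-0.035 0.0807 164.0 24
-0.025 0.08 164.0 28
-0.015 0.081 164.0 25
-0.005 0.0803 164.0 24
0.005 0.0792 164.0 27
0.015 0.0809 164.0 24
0.025 0.0781 160.0 23
0.035 0.0718 158.0 25
0.045 0.0726 163.0 28
0.055 0.0746 162.0 21
0.065 0.073 162.0 29
0.075 0.0785 141.0 26
0.085 0.0805 162.0 23
0.095 0.0794 162.0 28
0.105 0.0806 161.0 24
0.115 0.0797 161.0 27
0.125 0.0802 161.0 22
0.135 0.0798 160.0 28
0.145 0.0795 160.0 23
0.155 0.0798 160.0 28
0.165 0.0815 159.0 22
0.175 0.0793 159.0 26
0.185 0.0799 156.0 24
front things [(array([ 0.291, -0.274,  0.012]), array([ 0.39 , -0.172,  0.059])), (array([0.25 , 0.202, 0.013]), array([0.385, 0.27 , 0.034]))]
```

View pics/crop.png

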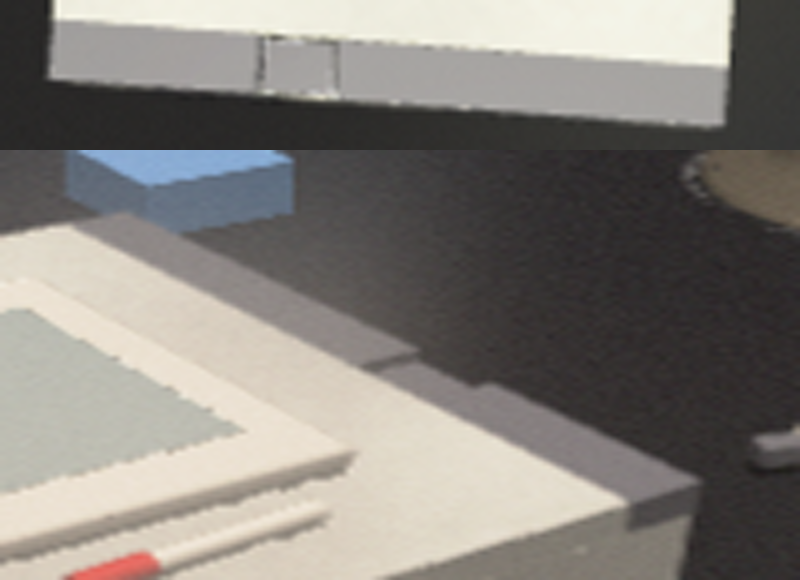

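The deck sits at z = 0.080, centred at (0.6186, 0.0621) with yaw -5.44°. Depth and the crops both put the notch at about local y +28 to +72 mm, visible as dark gaps at crop columns 262–338. Next: shut the gripper, align the tool and move above the left end of the strip.

{"api": "step_arm", "payload": {"steps": [{"xyz": [0,0,0],"turn": [0,0,-0.82],"gripper": -1},{"xyz": [0,0,0],"turn": [0,0,-0.82],"gripper": -1},{"xyz": [0,0,0],"turn": [0,0,-0.82],"gripper": -1},{"xyz": [0,0,0],"turn": [0,0,-0.82],"gripper": -1},{"xyz": [0,0,0],"turn": [0,0,-0.8],"gripper": -1},{"xyz": [-0.49,0.647,0],"turn": [0,0,0],"gripper": -1},{"xyz": [-0.49,0.647,0],"turn": [0,0,0],"gripper": -1},{"xyz": [-0.49,0.647,0],"turn": [0,0,0],"gripper": -1},{"xyz": [-0.49,0.647,0],"turn": [0,0,0],"gripper": -1},{"xyz": [-0.49,0.647,0],"turn": [0,0,0],"gripper": -1},{"xyz": [-0.49,0.647,0],"turn": [0,0,0],"gripper": -1},{"xyz": [-0.49,0.647,0],"turn": [0,0,0],"gripper": -1},{"xyz": [-0.49,0.647,0],"turn": [0,0,0],"gripper": -1},{"xyz": [-0.49,0.647,0],"turn": [0,0,0],"gripper": -1},{"xyz": [-0.49,0.647,0],"turn": [0,0,0],"gripper": -1},{"xyz": [-0.49,0.647,0],"turn": [0,0,0],"gripper": -1},{"xyz": [-0.49,0.647,0],"turn": [0,0,0],"gripper": -1},{"xyz": [0,0,0],"turn": [0,0,0],"gripper": -1},{"xyz": [0,0,0],"turn": [0,0,0],"gripper": -1}]}}

```text
time_s: 1.68
position: [0.5126, 0.237, 0.2496]
tool_rot: [[0.098, 0.995, -0.001], [0.995, -0.098, -0.0], [-0.0, -0.001, -1.0]]
ft_force: [-0.1, 0.6, -0.2]
grip_width: -0.0002
```

```bash
cat >> h.py <<'E'
C0=np.array([.6186,.0621]); A=np.deg2rad(-5.44)
RI=np.array([[np.cos(A),-np.sin(A)],[np.sin(A),np.cos(A)]])
def st():
    s=env.observe(); t=s['tool_rot']
    print('t',round(s['time_s'],2),'local',((s['position'][:2]-C0)@RI).round(4),'z',s['position'][2].round(4),'F',s['ft_force'].round(2),'w',round(s['grip_width'],4),'yaw',np.rad2deg(np.arctan2(t[1,0],t[0,0])).round(2),'zax',t[:,2].round(4))
E
python3 -c "
from h import *
st()"
```

```text
t 1.68 local [-0.1221  0.164 ] z 0.2496 F [-0.12  0.56 -0.23] w -0.0002 yaw 84.39 zax [-1.3e-03 -2.0e-04 -1.0e+00]
```

{"api": "step_arm", "payload": {"steps": [{"xyz": [0,-0.03,0.7],"turn": [0,0,0],"gripper": -1},{"xyz": [0,0,0.7],"turn": [0,0,0],"gripper": -1},{"xyz": [0,0,0.7],"turn": [0,0,0],"gripper": -1},{"xyz": [0,0,0.7],"turn": [0,0,0],"gripper": -1},{"xyz": [0,0,0.7],"turn": [0,0,0],"gripper": -1},{"xyz": [0,0,0],"turn": [0,0,0],"gripper": -1},{"xyz": [0,0,0],"turn": [0,0,0],"gripper": -1},{"xyz": [0,0,0],"turn": [0,0,0],"gripper": -1}]}}

```text
time_s: 2.35
position: [0.5111, 0.2389, 0.112]
tool_rot: [[0.094, 0.996, 0.002], [0.996, -0.094, 0.001], [0.001, 0.002, -1.0]]
ft_force: [-0.2, -0.2, 0.3]
grip_width: 0.0002
```

{"api": "step_arm", "payload": {"steps": [{"xyz": [0,0,0.03],"turn": [0,0,0],"gripper": -1},{"xyz": [0,0,0.03],"turn": [0,0,0],"gripper": -1},{"xyz": [0,0,0.03],"turn": [0,0,0],"gripper": -1},{"xyz": [0,0,0.03],"turn": [0,0,0],"gripper": -1},{"xyz": [0,0,0.03],"turn": [0,0,0],"gripper": -1},{"xyz": [0,0,0],"turn": [0,0,0],"gripper": -1},{"xyz": [0,0,0],"turn": [0,0,0],"gripper": -1}]}}

```text
time_s: 2.93
position: [0.5107, 0.2381, 0.1043]
tool_rot: [[0.095, 0.995, -0.0], [0.995, -0.095, -0.0], [-0.0, -0.0, -1.0]]
ft_force: [-0.1, -0.4, 1.1]
grip_width: -0.0002
```

```bash
python3 -c "
from h import *
st()
im,d=cams.get_image('scene'); cv2.imwrite('pics/s1.png',cv2.resize(im[140:290,280:480,::-1],None,fx=4,fy=4,interpolation=cv2.INTER_CUBIC))"
```

```text
t 2.93 local [-0.1241  0.165 ] z 0.1043 F [-0.07 -0.37  1.13] w -0.0002 yaw 84.53 zax [-1.e-04 -0.e+00 -1.e+00]
```

View pics/s1.png

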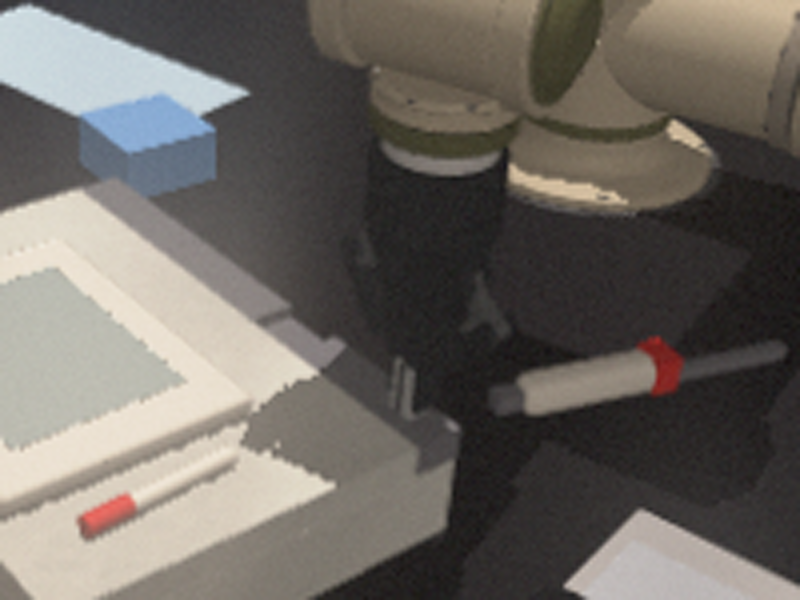

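The shut fingertips (crop ~(400, 405)) are just above the outer left part of the strip, well clear of the marker. Next I'll lower them to contact.

{"api": "step_arm", "payload": {"steps": [{"xyz": [0,0,0.03],"turn": [0,0,0],"gripper": -1},{"xyz": [0,0,0.03],"turn": [0,0,0],"gripper": -1},{"xyz": [0,0,0.03],"turn": [0,0,0],"gripper": -1},{"xyz": [0,0,0],"turn": [0,0,0],"gripper": -1},{"xyz": [0,0,0],"turn": [0,0,0],"gripper": -1}]}}

```text
time_s: 3.4
position: [0.5107, 0.2381, 0.1006]
tool_rot: [[0.095, 0.995, -0.0], [0.995, -0.095, -0.0], [-0.0, -0.0, -1.0]]
ft_force: [-0.6, 0.2, -0.2]
grip_width: -0.0001
```

{"api": "step_arm", "payload": {"steps": [{"xyz": [0,0,0.015],"turn": [0,0,0],"gripper": -1},{"xyz": [0,0,0],"turn": [0,0,0],"gripper": -1},{"xyz": [0,0,0],"turn": [0,0,0],"gripper": -1}]}}

```text
time_s: 3.65
position: [0.5107, 0.2382, 0.1001]
tool_rot: [[0.095, 0.995, -0.0], [0.995, -0.095, -0.0], [-0.0, -0.0, -1.0]]
ft_force: [-0.3, -0.2, -0.5]
grip_width: 0.0001
```

{"api": "step_arm", "payload": {"steps": [{"xyz": [0,0,0.015],"turn": [0,0,0],"gripper": -1},{"xyz": [0,0,0],"turn": [0,0,0],"gripper": -1},{"xyz": [0,0,0],"turn": [0,0,0],"gripper": -1}]}}

```text
time_s: 3.9
position: [0.5107, 0.2382, 0.0995]
tool_rot: [[0.095, 0.995, -0.0], [0.995, -0.095, -0.0], [-0.0, -0.0, -1.0]]
ft_force: [-0.2, -0.4, -0.9]
grip_width: 0.0
```

{"api": "step_arm", "payload": {"steps": [{"xyz": [0,0,0.015],"turn": [0,0,0],"gripper": -1},{"xyz": [0,0,0],"turn": [0,0,0],"gripper": -1},{"xyz": [0,0,0],"turn": [0,0,0],"gripper": -1}]}}

```text
time_s: 4.15
position: [0.5108, 0.2382, 0.0991]
tool_rot: [[0.095, 0.995, 0.0], [0.995, -0.095, 0.0], [0.0, 0.0, -1.0]]
ft_force: [0.0, -0.2, 2.1]
grip_width: -0.0004
```

{"api": "step_arm", "payload": {"steps": [{"xyz": [0,0,0.01],"turn": [0,0,0],"gripper": -1},{"xyz": [0,0,0],"turn": [0,0,0],"gripper": -1},{"xyz": [0,0,0],"turn": [0,0,0],"gripper": -1}]}}

```text
time_s: 4.4
position: [0.5108, 0.2382, 0.0991]
tool_rot: [[0.095, 0.995, 0.001], [0.995, -0.095, 0.0], [0.0, 0.001, -1.0]]
ft_force: [-1.4, -0.9, 5.7]
grip_width: 0.0001
```

Contact found at TCP z = 0.0991 with about 5 N. Starting the gentle sweep to the right.

{"api": "step_arm", "payload": {"steps": [{"xyz": [-0.1,0,0],"turn": [0,0,0],"gripper": -1},{"xyz": [-0.1,0,0],"turn": [0,0,0],"gripper": -1},{"xyz": [-0.1,0,0],"turn": [0,0,0],"gripper": -1},{"xyz": [-0.1,0,0],"turn": [0,0,0],"gripper": -1},{"xyz": [-0.1,0,0],"turn": [0,0,0],"gripper": -1}]}}

```text
time_s: 4.82
position: [0.5093, 0.2184, 0.0991]
tool_rot: [[0.095, 0.995, 0.002], [0.995, -0.095, 0.001], [0.001, 0.002, -1.0]]
ft_force: [-0.4, 3.6, 5.6]
grip_width: -0.0
```

{"api": "step_arm", "payload": {"steps": [{"xyz": [-0.1,0,0],"turn": [0,0,0],"gripper": -1},{"xyz": [-0.1,0,0],"turn": [0,0,0],"gripper": -1},{"xyz": [-0.1,0,0],"turn": [0,0,0],"gripper": -1},{"xyz": [-0.1,0,0],"turn": [0,0,0],"gripper": -1},{"xyz": [-0.1,0,0],"turn": [0,0,0],"gripper": -1}]}}

```text
time_s: 5.23
position: [0.5074, 0.1984, 0.0991]
tool_rot: [[0.095, 0.995, 0.002], [0.995, -0.095, 0.001], [0.001, 0.002, -1.0]]
ft_force: [-0.3, 3.6, 5.8]
grip_width: 0.0004
```

```bash
python3 -c "
from h import *
st()"
```

```text
t 5.23 local [-0.1236  0.1252] z 0.0991 F [-0.32  3.57  5.8 ] w 0.0004 yaw 84.52 zax [ 0.0019  0.0011 -1.    ]
```

{"api": "step_arm", "payload": {"steps": [{"xyz": [-0.1,0,0],"turn": [0,0,0],"gripper": -1},{"xyz": [-0.1,0,0],"turn": [0,0,0],"gripper": -1},{"xyz": [-0.1,0,0],"turn": [0,0,0],"gripper": -1},{"xyz": [-0.1,0,0],"turn": [0,0,0],"gripper": -1},{"xyz": [-0.1,0,0],"turn": [0,0,0],"gripper": -1},{"xyz": [-0.1,0,0],"turn": [0,0,0],"gripper": -1},{"xyz": [-0.1,0,0],"turn": [0,0,0],"gripper": -1}]}}

```text
time_s: 5.82
position: [0.5047, 0.1706, 0.0991]
tool_rot: [[0.095, 0.995, 0.002], [0.995, -0.095, 0.001], [0.001, 0.002, -1.0]]
ft_force: [0.3, 3.0, 4.6]
grip_width: -0.0
```

{"api": "step_arm", "payload": {"steps": [{"xyz": [-0.1,0,0],"turn": [0,0,0],"gripper": -1},{"xyz": [-0.1,0,0],"turn": [0,0,0],"gripper": -1},{"xyz": [-0.1,0,0],"turn": [0,0,0],"gripper": -1},{"xyz": [-0.1,0,0],"turn": [0,0,0],"gripper": -1},{"xyz": [-0.1,0,0],"turn": [0,0,0],"gripper": -1},{"xyz": [-0.1,0,0],"turn": [0,0,0],"gripper": -1}]}}

```text
time_s: 6.32
position: [0.5024, 0.1466, 0.099]
tool_rot: [[0.095, 0.995, 0.002], [0.995, -0.095, 0.001], [0.001, 0.002, -1.0]]
ft_force: [0.7, 1.5, 3.5]
grip_width: 0.0001
```

{"api": "step_arm", "payload": {"steps": [{"xyz": [-0.05,0,0],"turn": [0,0,0],"gripper": -1},{"xyz": [-0.05,0,0],"turn": [0,0,0],"gripper": -1}]}}

```text
time_s: 6.48
position: [0.5017, 0.1425, 0.0987]
tool_rot: [[0.096, 0.995, 0.001], [0.995, -0.096, 0.0], [0.001, 0.001, -1.0]]
ft_force: [0.6, 3.0, 4.4]
grip_width: 0.0001
```

{"api": "step_arm", "payload": {"steps": [{"xyz": [-0.05,0,0],"turn": [0,0,0],"gripper": -1},{"xyz": [-0.05,0,0],"turn": [0,0,0],"gripper": -1}]}}

```text
time_s: 6.65
position: [0.5009, 0.1383, 0.0982]
tool_rot: [[0.095, 0.995, -0.001], [0.995, -0.095, -0.001], [-0.001, -0.001, -1.0]]
ft_force: [-0.0, -1.1, -0.6]
grip_width: 0.0004
```

{"api": "step_arm", "payload": {"steps": [{"xyz": [-0.05,0,0],"turn": [0,0,0],"gripper": -1},{"xyz": [-0.05,0,0],"turn": [0,0,0],"gripper": -1}]}}

```text
time_s: 6.82
position: [0.5005, 0.1343, 0.0982]
tool_rot: [[0.095, 0.995, -0.001], [0.995, -0.095, -0.0], [-0.001, -0.001, -1.0]]
ft_force: [1.1, -0.9, -0.2]
grip_width: 0.0004
```

```bash
python3 -c "
from h import *
st()"
```

```text
t 6.82 local [-0.1244  0.0607] z 0.0982 F [ 1.08 -0.93 -0.24] w 0.0004 yaw 84.54 zax [-1.1e-03 -4.0e-04 -1.0e+00]
```

The force vanished and the tip dropped at local y ≈ 0.063, which is the notch's left edge, as seen in the images. Next I'll centre in the notch and lower to the catch (expected contact z ≈ 0.092).

{"api": "step_arm", "payload": {"steps": [{"xyz": [-0.05,0,0.01],"turn": [0,0,0],"gripper": -1},{"xyz": [-0.05,0,0.01],"turn": [0,0,0],"gripper": -1},{"xyz": [-0.05,0,0.01],"turn": [0,0,0],"gripper": -1},{"xyz": [-0.05,0,0.01],"turn": [0,0,0],"gripper": -1},{"xyz": [-0.05,0,0.01],"turn": [0,0,0],"gripper": -1},{"xyz": [0,0,0.03],"turn": [0,0,0],"gripper": -1},{"xyz": [0,0,0.03],"turn": [0,0,0],"gripper": -1},{"xyz": [0,0,0],"turn": [0,0,0],"gripper": -1}]}}

```text
time_s: 7.48
position: [0.4997, 0.1247, 0.0939]
tool_rot: [[0.095, 0.995, -0.0], [0.995, -0.095, 0.0], [-0.0, -0.0, -1.0]]
ft_force: [-0.9, 0.1, 0.9]
grip_width: -0.0003
```

{"api": "step_arm", "payload": {"steps": [{"xyz": [0,0,0.03],"turn": [0,0,0],"gripper": -1},{"xyz": [0,0,0.03],"turn": [0,0,0],"gripper": -1},{"xyz": [0,0,0],"turn": [0,0,0],"gripper": -1},{"xyz": [0,0,0],"turn": [0,0,0],"gripper": -1}]}}

```text
time_s: 7.82
position: [0.4998, 0.1248, 0.0917]
tool_rot: [[0.095, 0.995, -0.0], [0.995, -0.095, -0.0], [-0.0, -0.0, -1.0]]
ft_force: [-0.6, -0.4, 0.3]
grip_width: -0.0003
```

{"api": "step_arm", "payload": {"steps": [{"xyz": [0,0,0.03],"turn": [0,0,0],"gripper": -1},{"xyz": [0,0,0.03],"turn": [0,0,0],"gripper": -1},{"xyz": [0,0,0],"turn": [0,0,0],"gripper": -1},{"xyz": [0,0,0],"turn": [0,0,0],"gripper": -1}]}}

```text
time_s: 8.15
position: [0.4999, 0.1247, 0.0893]
tool_rot: [[0.095, 0.995, 0.0], [0.995, -0.095, 0.0], [0.0, -0.0, -1.0]]
ft_force: [-0.7, 0.2, 1.9]
grip_width: 0.0002
```

```bash
python3 -c "
from h import *
st()"
```

```text
t 8.15 local [-0.1241  0.0511] z 0.0893 F [-0.71  0.24  1.94] w 0.0002 yaw 84.53 zax [ 0.e+00  1.e-04 -1.e+00]
```

{"api": "step_arm", "payload": {"steps": [{"xyz": [0,0,0.03],"turn": [0,0,0],"gripper": -1},{"xyz": [0,0,0.03],"turn": [0,0,0],"gripper": -1},{"xyz": [0,0,0.03],"turn": [0,0,0],"gripper": -1}]}}

```text
time_s: 8.4
position: [0.4999, 0.1247, 0.0857]
tool_rot: [[0.095, 0.995, 0.0], [0.995, -0.095, 0.0], [0.0, 0.0, -1.0]]
ft_force: [-0.5, 0.4, 4.6]
grip_width: 0.0001
```

{"api": "step_arm", "payload": {"steps": [{"xyz": [0,0,0.03],"turn": [0,0,0],"gripper": -1},{"xyz": [0,0,0.03],"turn": [0,0,0],"gripper": -1}]}}

```text
time_s: 8.57
position: [0.4999, 0.1247, 0.0832]
tool_rot: [[0.095, 0.995, 0.0], [0.995, -0.095, 0.0], [0.0, 0.0, -1.0]]
ft_force: [-1.4, 0.8, 4.0]
grip_width: 0.0001
```

{"api": "step_arm", "payload": {"steps": [{"xyz": [0,0,0.015],"turn": [0,0,0],"gripper": -1},{"xyz": [0,0,0.015],"turn": [0,0,0],"gripper": -1},{"xyz": [0,0,0],"turn": [0,0,0],"gripper": -1}]}}

```text
time_s: 8.82
position: [0.4999, 0.1247, 0.0829]
tool_rot: [[0.095, 0.995, 0.001], [0.995, -0.095, -0.0], [0.0, 0.001, -1.0]]
ft_force: [-3.7, 0.0, 13.5]
grip_width: -0.0003
```

It's firmly on the stop: 16.2 mm below the strip, with force at 13.5 N. One small extra press, then straight up.

{"api": "step_arm", "payload": {"steps": [{"xyz": [0,0,0.012],"turn": [0,0,0],"gripper": -1},{"xyz": [0,0,0],"turn": [0,0,0],"gripper": -1},{"xyz": [0,0,0],"turn": [0,0,0],"gripper": -1}]}}

```text
time_s: 9.07
position: [0.4999, 0.1247, 0.0829]
tool_rot: [[0.095, 0.995, 0.001], [0.995, -0.095, -0.0], [0.0, 0.001, -1.0]]
ft_force: [-5.6, 0.4, 18.7]
grip_width: 0.0001
```

{"api": "step_arm", "payload": {"steps": [{"xyz": [0,0,-0.1],"turn": [0,0,0],"gripper": -1},{"xyz": [0,0,-0.2],"turn": [0,0,0],"gripper": -1},{"xyz": [0,0,-0.3],"turn": [0,0,0],"gripper": -1},{"xyz": [0,0,-0.5],"turn": [0,0,0],"gripper": -1},{"xyz": [0,0,-0.5],"turn": [0,0,0],"gripper": -1},{"xyz": [0,-0.3,-0.5],"turn": [0,0,0],"gripper": -1},{"xyz": [0,-0.5,-0.5],"turn": [0,0,0],"gripper": -1},{"xyz": [0,-0.5,-0.5],"turn": [0,0,0],"gripper": -1},{"xyz": [0,-0.5,-0.5],"turn": [0,0,0],"gripper": -1},{"xyz": [0,-0.5,-0.5],"turn": [0,0,0],"gripper": -1},{"xyz": [0,0,0],"turn": [0,0,0],"gripper": -1},{"xyz": [0,0,0],"turn": [0,0,0],"gripper": -1},{"xyz": [0,0,0],"turn": [0,0,0],"gripper": -1}]}}

```text
time_s: 10.15
position: [0.4086, 0.1333, 0.2451]
tool_rot: [[0.095, 0.995, -0.0], [0.995, -0.095, -0.0], [-0.0, -0.0, -1.0]]
ft_force: [0.2, -0.3, 0.2]
grip_width: -0.0001
```

```bash
python3 -c "
from h import *
st()
im,d=cams.get_image('scene'); cv2.imwrite('pics/s2.png',im[...,::-1])
W=world('scene',d); L=(W[...,:2]-C0)@RI
q=lambda x0,x1,y0,y1:(d>0)&(L[...,0]>x0)&(L[...,0]<x1)&(L[...,1]>y0)&(L[...,1]<y1)&(W[...,2]<.16)
for n,b in dict(lidfront=(-.035,-.02,-.1,.1),lidrear=(.10,.12,-.1,.1),catch=(-.135,-.112,.035,.065),strip=(-.135,-.112,.09,.18)).items(): print(n,np.median(W[q(*b)][:,2]).round(4))
"
```

```text
t 10.15 local [-0.2158  0.051 ] z 0.2451 F [ 0.22 -0.34  0.25] w -0.0001 yaw 84.53 zax [-5.e-04 -1.e-04 -1.e+00]
lidfront 0.1221
lidrear 0.0973
catch 0.0627
strip 0.0783
```

View pics/s2.png

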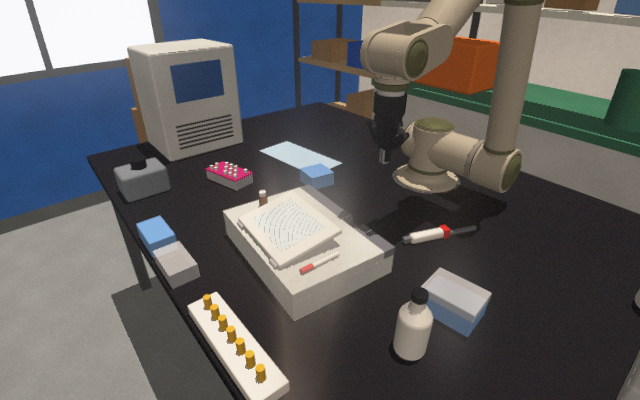

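The lid is ajar at (290, 225), its front edge raised to z ≈ 0.122. The catch is about 16 mm below the strip, the bystanders are unmoved, and the hand is clear at (385, 150).

```bash
python3 -c "
from h import *
print(order.close_job())"
```

```text
the job is handed in; nothing more can be done
None
```

The incubator is open: the catch is fully down, the lid is ajar, and I handed the job in at about 10 s of the 58 s allowed.

- **Sweep:** The shut fingertips touched down on the outer left end of the strip, at incubator y ≈ +165 mm. I ran them to the right with about 4–6 N until they dropped into the notch, with the force falling to zero at y ≈ +63 mm.
- **Press:** I centred at y ≈ +51 mm and pressed the catch onto its stop, 16.2 mm below the strip top. The press peaked at about 19 N. I then lifted the hand straight up and moved it back.
- **Last checks:** The catch measured about 16 mm below the strip. The lid's front edge was at z ≈ 0.122 m (about 0.096 m when shut). The wrist force was about 0 with the hand clear, and the bystanders looked unmoved in the picture, though I did not measure them.
- **Oddity:** Catch contact was expected at tool height z ≈ 0.092 m. The force there was still within noise (0.3 N) and only rose clearly lower down, but the final depth and the lid both agree the catch is fully down. No check failed.

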